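Prove the brake of a tube-stop carriage

ROBOT

A 6-joint arm with a two-finger parallel gripper is mounted at the origin on the work surface. World frame = base frame: x ahead of the robot, y to its left, z up, the work surface at z = 0. Lengths are in m, angles in degrees, forces in N, time in s.
With the tool pointing down it reaches from about 0.375 to 0.9 m from the base axis. Payload 3.1 kg.
Tool frame: the origin (TCP) lies between the finger pads; the fingertips stand 11 mm ahead of it and the grasp point (between the pads) lies 8 mm behind it; x points along the fingers, y is the direction in which the jaws open and shut, and the axes are right-handed (so a half turn about x gives the same grasp; the last joint's range is limited). The gripper opens to 87 mm and grips with 3 to 60 N. Pads are 19 mm wide; open, the fingers measure 117 mm over their backs; the gripper's body (75 mm by 190 mm) begins 51 mm behind the grasp point.
Start: joints at [54.46, 30.224, 82.088, -0, 67.689, -10.227], TCP at [0.267, 0.565, 0.196] pointing down, gripper open.
Joint ranges: [-176.69, 176.69], [-43.24, 126.21], [12.49, 139.97], [-82, 262], [0, 151.66], [-163.58, 163.58]. Speed limits (degrees/s): [159.86, 159.86, 180, 180, 180, 180].

INTERFACE

Orientations are given as a 3x3 rotation matrix whose columns are the frame's x, y, z axes.
In Python, from rig import bot gives the robot as it stands.
- The arm moves only by the shell command python3 -m inch 'ROWS' [OPENING]. ROWS is a JSON object of lists of equal length, an entry for each row: "dp": the shift along the tool's x, y, z in mm, a list of three; "yaw": the turn about the tool's x in degrees. In form: {"dp": [[tx, ty, tz], ...], "yaw": [yaw, ...]}. A call has 1 to 20 rows; each row shifts and turns the commanded pose from where the row before left it, along the tool's axes as they then stand; what a row does not reach is not made up. A row lasts 1/12 s, in which the tool goes at most 41.7 mm and 7.16 degrees, less where a joint would pass 70% of its speed; a pose out of reach is approached as far as the arm can. A call is refused whole if a number of a shift passes 41.7 or a number of a turn 7.16, either way. A call with a gripper value outside its range is refused whole. OPENING is the finger opening in mm, from 0 to 87, set as the call begins (- or left out, the last holds). The fingers move at their own pace and stop on an object; the grip force is fixed at half the most. Time passes only in rows, so rows that do not move let the fingers close. It gives the time, the measured TCP pose, the force and the opening at its end, in the units of the state.
- bot.read_state(): the state, without advancing time (a new reading comes with each control period).
- bot.capture(name): name is "scene" or "top" or "wrist"; returns a dict with "color" (480x640x3 uint8, red, green, blue), "intrinsics" (3x3 intrinsics, pixels), "pose" (4x4, takes a point from camera to world coordinates). Camera axes: x right, y down, z forward; pixel columns grow to the right and rows downward; lengths in m; the calibration is good to about 2 mm. A picture is of the moment at which its call begins. There is no depth.
- bot.hand_in(): hands the job in, once; it reports no verdict.
The state is a dict: "time_s": time; "joint_positions": joint angles; "qvel": joint speeds; "tau": joint torques, N m; "position": TCP position; "tcp_rot": TCP orientation; "force": force on the tool from outside, world axes, zero at the start; "moment": the same for the moment, N m; "opening": opening from 0.0 (shut) to 1.0 (fully open).
Only numpy, scipy, OpenCV 4.12 (cv2) and the standard library are available. Lean on these libraries where they do the work, as an engineer would, in place of code of your own. Each camera call takes 0.05 s, during which the arm holds its last target.

TASK

Check the brake of the tube-stop carriage where it stands: push the hinged brake lever fully down until it locks, then press the bare face of the upright stop plate squarely along the rail, towards its spring, with a steady push of about 12 N (never more than 18 N) for a good one and a half seconds to prove that the carriage holds, and finally flick the lever all the way up again to release it. Do not shift the carriage along its rail, and leave the roller, the cardboard core and the wrench lying near it alone.

Things in the scene. Friction and masses are not known exactly. Their poses are not given: they have to be found in the camera images.
- rail: Fixed stop unit: white base plate 130 x 400 x 10 mm with a flat steel rail, turned up to 0.3 rad. Origin: underside centre, on the bed; y along the rail, -x to the lever side (roughly to the robot), z up. On it slides, along y, a white carriage (deck 150 x 110 mm, top 60 mm above the bed) with hinge cheeks (to 125 mm high), brake lever and stop plate.
- lever_hinge (a point): Point on the lever's hinge axis, midway between its two arms, 110 mm above the bed; fixed to the carriage, axes as the rail's. The hinge axis is parallel to the rail.
- lever_bar (a point): Middle of the lever's round cross bar, 14 mm thick, parallel to the rail, 76 mm clear between two flat arms, 115 mm from the hinge axis on the rail's -x side. Lever up: 193 mm above the bed, 80 mm from the hinge in plan; locked: 93 mm above the bed, 114 mm in plan. Space all round it: push it from above, or pinch it from above between the arms, fingers closing across it.
- lever (a joint): Lever angle, rad: 0 fully up (released) at its upper stop, 0.95 fully down (locked) at its lower stop; the bar's angle above level is 0.80 minus this. Friction keeps it where it is left (3 N at the bar). From 0.42 it squeezes a rubber shoe on to the rail (up to 10 to 15 N at the bar), goes over centre at 0.83, snaps home and holds; to unlock, lift the bar with about 10 N.
- carriage (a joint): Position of the carriage along the rail's y axis in m, from -0.06 to 0.06; 0 is the middle. Unlocked, it slides with only about 3 N; locked, it holds well over 25 N.
- plate_face (a point): Centre of the bare face (looking along the rail's -y) of the upright steel stop plate: 60 mm wide (along the rail's x), 8 thick, 70 high (110 to 180 mm above the bed), on the carriage, 65 mm beyond the hinge axis, away from the lever. Behind it a spring and a black post (to 174 mm high); in front free room above the deck. Axes as the rail's.
- stop_plate (a joint): How far the stop plate gives along the rail's +y when pushed, in m: 0 at rest, 0.004 at the most; its spring is stiff, 10 N per mm, so a 12 N push moves it only 1.2 mm, less than this reading can show: go by the felt force.
- roller: Loose white plastic roller lying flat, 80 mm across, 45 mm high, 26 mm bore; origin at the centre of its underside. Bystander.
- core: Loose upright piece of cardboard core, 76 mm across, 90 mm high; origin at the centre of its underside. Bystander.
- wrench: Loose steel wrench lying flat beyond the stop unit; bystander.

How it is judged (in metres and radians):
On the way, in this order (a step that is already met when the one before it is completed fails the run):
1. the brake lever is fully down, locked (value of joint lever above 0.9 rad), for 0.3 s.
2. with the lever locked, the stop plate is held pushed along the rail with 9 N or more (0.9 mm of its stiff spring) for a second (value of joint stop_plate above 0.0009 m and value of joint lever above 0.9 rad), for 1 s.
3. the lever is flicked all the way up (value of joint lever below 0.12 rad and value of joint stop_plate below 0.0005 m), for 0.2 s.
At the end, for the whole second after the job is handed in: The lever is up (less than 0.12 rad from its upper stop), the stop plate is sprung back out (within 0.5 mm), the carriage is within 15 mm of where it stood, and nothing touches the robot (all of step 3 and distance of lever_hinge from where it was at the start of the episode below 0.015 m).
It fails at once if the stop plate is pushed with more than 18 N (contact force between anything else and stop_plate above 18 N).
It fails at once if the carriage is shifted more than 15 mm along its rail (distance of lever_hinge from where it was at the start of the episode above 0.015 m).
It fails at once if the roller, the core or the wrench is moved more than 15 mm (distance of any of roller, core, wrench from where it was at the start of the episode above 0.015 m).
It also fails if it takes over 72 s, if anything falls off the work surface, if the arm or the gripper's body presses on something with over 40 N, if the wrist force passes 120 N, or if a joint passes its speed limit or range.

## Working session

There is one attempt and no reset: what is moved stays moved. The work goes in short steps, Python scripts to look and compute and a shell command to move; the robot and the scene stay as the last step left them, time stands still between calls to the robot, and variables do not carry over. Pictures are saved under pics/ and viewed, and the job is handed in when it is done.

```bash
mkdir -p pics; ls; python3 - <<'E'
from rig import bot
import cv2,numpy as np
for n in ["scene","top","wrist"]:
    c=bot.capture(n); cv2.imwrite(f"pics/{n}0.png",c["color"][:,:,::-1]); np.savez(f"{n}0.npz",**c)
    print(n,np.round(c["intrinsics"],1).tolist(),np.round(c["pose"],3).tolist())
s=bot.read_state();print(s)
E
```

```text
pics
scene [[453.1, 0.0, 317.2], [0.0, 453.1, 237.8], [0.0, 0.0, 1.0]] [[0.491, 0.535, -0.687, 1.212], [0.871, -0.282, 0.403, -0.345], [0.022, -0.796, -0.604, 0.689], [0.0, 0.0, 0.0, 1.0]]
top [[525.3, 0.0, 315.9], [0.0, 525.3, 244.9], [0.0, 0.0, 1.0]] [[0.004, -0.983, 0.182, 0.428], [-1.0, -0.004, 0.002, 0.007], [-0.002, -0.182, -0.983, 1.082], [0.0, 0.0, 0.0, 1.0]]
wrist [[417.8, 0.0, 320.6], [0.0, 417.8, 240.3], [0.0, 0.0, 1.0]] [[0.427, 0.868, 0.252, 0.197], [0.904, -0.409, -0.122, 0.597], [-0.003, 0.28, -0.96, 0.385], [0.0, 0.0, 0.0, 1.0]]
{'time_s': 0.15, 'joint_positions': array([ 5.44575626e+01,  3.02678223e+01,  8.21403451e+01, -1.99209696e-03,
        6.76896546e+01, -1.02263026e+01]), 'qvel': array([ 0.05296029, -0.00197965, -0.29441184,  0.00075783, -0.11841631,
       -0.04114545]), 'tau': array([ 2.81095199e-04, -4.40428126e+01, -1.76842546e+01,  6.33393321e-02,
        5.53174422e-02, -9.47497483e-05]), 'position': array([0.26686632, 0.56447828, 0.1952802 ]), 'tcp_rot': array([[-9.66299322e-04,  4.27599670e-01,  9.03967692e-01],
       [-1.40791537e-03,  9.03966636e-01, -4.27600676e-01],
       [-9.99998542e-01, -1.68590025e-03, -2.71478201e-04]]), 'force': array([ 0.34098168, -0.08718406, -0.62987603]), 'moment': array([ 0.04120152,  0.03179674, -0.06112273]), 'opening': 1.000429298230202}
```

View pics/scene0.png

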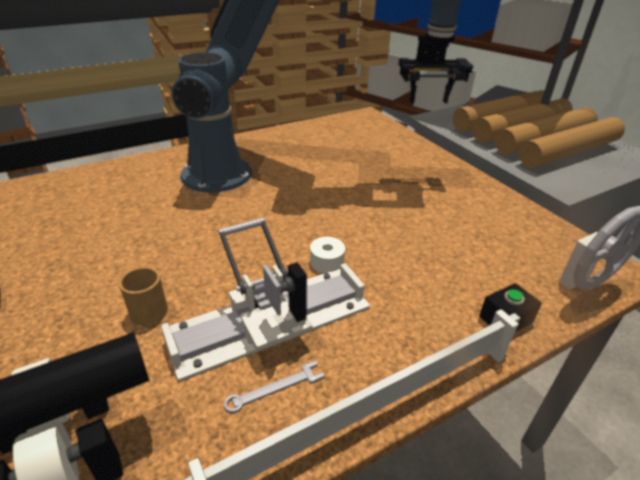

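View pics/top0.png

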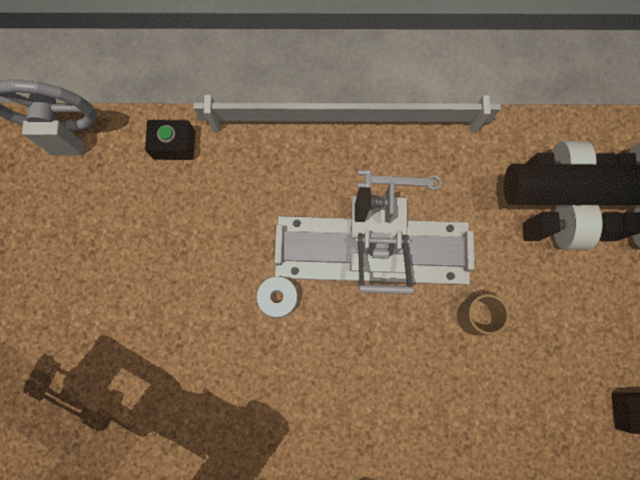

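View pics/wrist0.png

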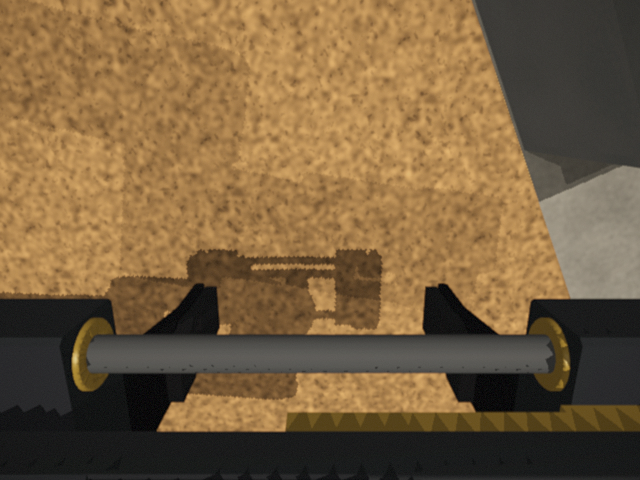

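The scene view shows the rail at about (265,310), with the lever up and its bar at (243,227). In the top view the base spans (277,217) to (473,283), the bar is at (386,289), the plate at (392,200) and the post at (363,205). I'll enlarge both.

```bash
python3 - <<'E'
import cv2
a=cv2.imread("pics/top0.png")[150:320,250:500]; cv2.imwrite("pics/topz.png",cv2.resize(a,None,fx=3.2,fy=3.2,interpolation=cv2.INTER_CUBIC))
a=cv2.imread("pics/scene0.png")[200:390,140:390]; cv2.imwrite("pics/scenez.png",cv2.resize(a,None,fx=3,fy=3,interpolation=cv2.INTER_CUBIC))
E
```

```text
(no output)
```

View pics/topz.png

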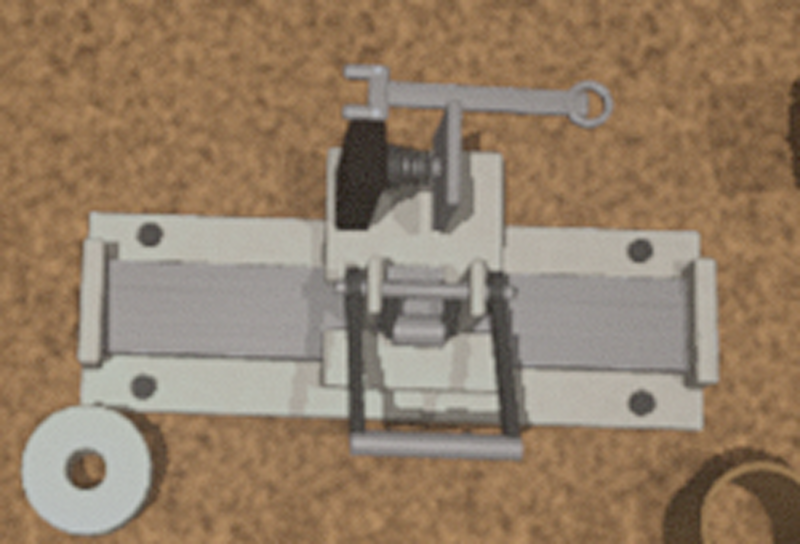

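View pics/scenez.png

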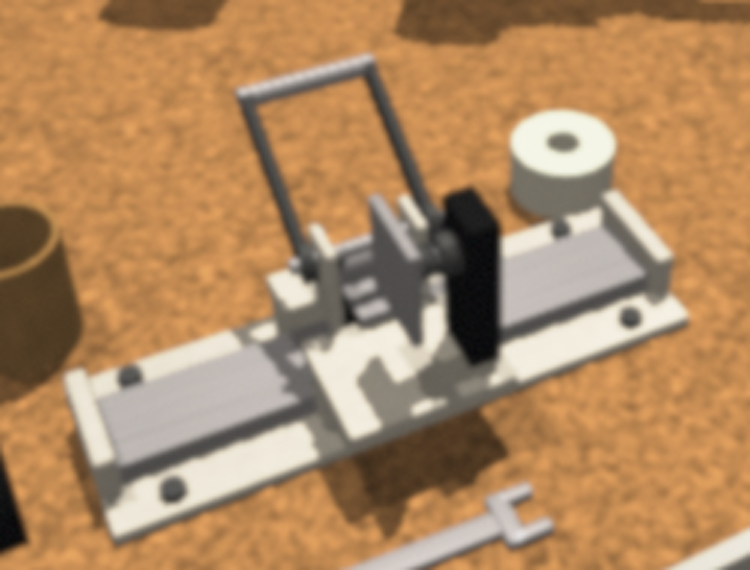

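```bash
cat > h.py <<'E'
import numpy as np
C={n:np.load(f"{n}0.npz") for n in("top","scene")}
def ray(c,p):
    d=np.linalg.inv(c["intrinsics"])@[p[0],p[1],1]; P=c["pose"]; return P[:3,3],P[:3,:3]@d/np.linalg.norm(d)
def plane(c,p,z):
    o,d=ray(c,p); return o+d*(z-o[2])/d[2]
def tri(c1,p1,c2,p2):
    o1,d1=ray(c1,p1);o2,d2=ray(c2,p2)
    t=np.linalg.lstsq(np.c_[d1,-d2],o2-o1,rcond=None)[0]
    a,b=o1+t[0]*d1,o2+t[1]*d2
    return (a+b)/2,np.linalg.norm(a-b)
E
python3 - <<'E'
from h import *
np.set_printoptions(precision=4,suppress=True)
T=lambda x,y:(250+x/3.2,150+y/3.2)
S=lambda x,y:(140+x/3,200+y/3)
t,s=C["top"],C["scene"]
sc=np.array([plane(t,T(*q),.011) for q in[(149,234),(143,386),(640,250),(641,402)]]);print(sc,sc.mean(0))
u=sc[0]+sc[1]-sc[2]-sc[3];print("yaw of +y dir",np.degrees(np.arctan2(-u[0],u[1])))
ss=np.array([plane(s,S(*q),.011) for q in[(561,230),(630,317),(129,377),(173,489)]]);print("scene",ss.mean(0))
u=ss[0]+ss[1]-ss[2]-ss[3];print("yaw",np.degrees(np.arctan2(-u[0],u[1])))
for n,a,b in[("bar-y",(522,448),(240,94)),("bar+y",(352,443),(372,62)),("hinge-y end",(514,293),(296,266)),("plate far top",(461,104),(418,257)),("plate near top",(460,205),(373,200))]:
    print(n,*tri(t,T(*a),s,S(*b)))
for q in[(461,104),(460,205)]: print("plate180",plane(t,T(*q),.18))
for q in[(352,443),(522,448)]: print("bar193",plane(t,T(*q),.193))
for q in[(375,278),(479,278)]: print("cheektop125",plane(t,T(*q),.125))
for q in[(385,122),(365,228)]: print("post174",plane(t,T(*q),.174))
E
```

```text
[[ 0.673   0.05    0.011 ]
 [ 0.5729  0.0528  0.011 ]
 [ 0.6636 -0.27    0.011 ]
 [ 0.5639 -0.2665  0.011 ]] [ 0.6183 -0.1084  0.011 ]
yaw of +y dir -1.6500814850862318
scene [ 0.6205 -0.1066  0.011 ]
yaw -1.7059300831848783
bar-y [ 0.519  -0.1576  0.1725] 0.004691942181159386
bar+y [ 0.5214 -0.0666  0.1691] 0.003162876874213102
hinge-y end [ 0.6173 -0.1658  0.1086] 0.007733085789055697
plate far top [ 0.712  -0.1267  0.1772] 0.008212341359026064
plate near top [ 0.6541 -0.1264  0.174 ] 0.00578688835198822
plate180 [ 0.7094 -0.1301  0.18  ]
plate180 [ 0.6515 -0.1282  0.18  ]
bar193 [ 0.5184 -0.0661  0.193 ]
bar193 [ 0.5161 -0.1561  0.193 ]
cheektop125 [ 0.6213 -0.0861  0.125 ]
cheektop125 [ 0.6215 -0.1465  0.125 ]
post174 [ 0.7006 -0.0881  0.174 ]
post174 [ 0.6396 -0.0762  0.174 ]
```

```bash
python3 -m inch '{"dp":[[-5,0,0],[-8,0,0],[-8,0,0],[-8,0,0],[-8,0,0],[-8,0,0],[-8,0,0],[-8,0,0],[-8,0,0],[-5,0,0]],"yaw":[6.6,6.6,6.6,6.6,6.6,6.6,6.6,6.6,6.6,7]}' 0
python3 -m inch '{"dp":[[0,8,20],[0,13,33],[0,14,35],[0,14,35],[0,14,35],[0,14,35],[0,14,35],[0,14,35],[0,14,35],[0,14,35],[0,14,35],[0,14,35],[0,14,35],[0,14,35],[0,14,35],[0,14,35],[0,14,35],[0,12,33],[0,10,30],[0,6,20]],"yaw":[0,0,0,0,0,0,0,0,0,0,0,0,0,0,0,0,0,0,0,0]}'
cat > st.py <<'E'
from rig import bot
import numpy as np
s=bot.read_state();R=s["tcp_rot"]
print("t %.2f"%s["time_s"],"p",np.round(s["position"],4),"F",np.round(s["force"],2),"yaw %.2f"%np.degrees(np.arctan2(R[1,1],R[0,1])),"xax",np.round(R[:,0],4),"op %.2f"%s["opening"])
E
python3 st.py; python3 - <<'E'
from rig import bot
import cv2,numpy as np
for n in ["wrist"]:
    c=bot.capture(n); cv2.imwrite(f"pics/{n}1.png",c["color"][:,:,::-1]); np.savez(f"{n}1.npz",**c)
E
```

```text
time_s: 0.98
position: [0.2672, 0.565, 0.2705]
tcp_rot: [[0.0, 0.999, -0.036], [0.0, -0.036, -0.999], [-1.0, 0.0, -0.0]]
force: [0.3, 0.6, -0.3]
opening: 0.323
time_s: 2.65
position: [0.5072, -0.1067, 0.2698]
tcp_rot: [[0.001, 0.999, -0.032], [-0.001, -0.032, -0.999], [-1.0, 0.001, 0.001]]
force: [-0.1, 0.8, -0.0]
opening: 0.004
t 2.65 p [ 0.5072 -0.1067  0.2698] F [-0.09  0.79 -0.  ] yaw -1.83 xax [ 5.0e-04 -1.1e-03 -1.0e+00] op 0.00
```

View pics/wrist1.png

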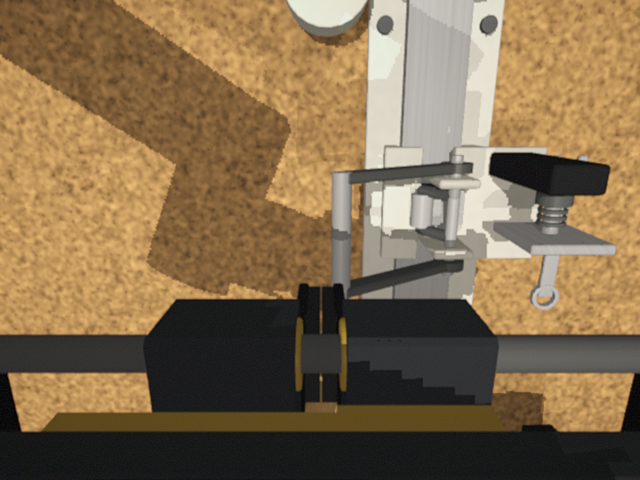

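```bash
python3 - <<'E'
from h import *
np.set_printoptions(precision=4,suppress=True)
w=np.load("wrist1.npz");t,s=C["top"],C["scene"]
T=lambda x,y:(250+x/3.2,150+y/3.2);S=lambda x,y:(140+x/3,200+y/3)
print("bar+y w/t",tri(w,(341,173),t,T(352,443)),"w/s",tri(w,(341,173),s,S(372,62)))
for z in(.17,.18,.193): print(z,plane(w,(341,230),z))
print("plate top corners (front edge)",tri(w,(533,250),t,T(460,205)),tri(w,(613,250),t,T(461,104)))
print(plane(w,(533,250),.18),plane(w,(613,250),.18))
E
```

```text
bar+y w/t (array([ 0.523 , -0.0699,  0.1489]), np.float64(0.0004260700069943077)) w/s (array([ 0.5226, -0.0665,  0.1699]), np.float64(0.0019860823427772455))
0.17 [ 0.5215 -0.108   0.17  ]
0.18 [ 0.521  -0.1053  0.18  ]
0.193 [ 0.5205 -0.1018  0.193 ]
plate top corners (front edge) (array([ 0.6523, -0.1254,  0.1832]), np.float64(0.005611149585767901)) (array([ 0.7102, -0.1278,  0.1808]), np.float64(0.004684934773517709))
[ 0.6555 -0.1242  0.18  ] [ 0.7117 -0.1259  0.18  ]
```

```bash
python3 -m inch '{"dp":[[8,7,2],[20,7,2],[20,0,1],[12,0,0],[6,0,0],[0,0,0],[0,0,0]],"yaw":[0,0,0,0,0,0,0]}'
python3 -m inch '{"dp":[[3,0,0],[3,0,0],[3,0,0],[3,0,0],[3,0,0],[0,0,0],[0,0,0]],"yaw":[0,0,0,0,0,0,0]}'; python3 st.py
```

```text
time_s: 3.28
position: [0.5201, -0.1081, 0.2039]
tcp_rot: [[-0.0, 1.0, -0.029], [0.0, -0.029, -1.0], [-1.0, -0.001, -0.0]]
force: [0.2, -0.0, 0.5]
opening: 0.002
time_s: 3.87
position: [0.52, -0.1089, 0.1889]
tcp_rot: [[-0.0, 1.0, -0.03], [0.0, -0.03, -1.0], [-1.0, -0.0, -0.0]]
force: [0.6, 0.5, 0.0]
opening: 0.002
t 3.87 p [ 0.52   -0.1089  0.1889] F [0.6  0.49 0.03] yaw -1.72 xax [-4.e-04  2.e-04 -1.e+00] op 0.00
```

```bash
python3 -m inch '{"dp":[[2,-1,1],[2,-1,1],[2,-1,1],[2,-1,0],[2,-1,0],[2,-1,0],[2,-1,0],[2,-0.5,0],[2,-0.5,0],[2,-0.5,0]],"yaw":[0,0,0,0,0,0,0,0,0,0]}'; python3 st.py
python3 - <<'E'
from rig import bot
import cv2,numpy as np
c=bot.capture("scene"); cv2.imwrite("pics/scene2.png",cv2.resize(c["color"][180:390,140:390,::-1],None,fx=2.8,fy=2.8))
E
```

```text
time_s: 4.7
position: [0.5115, -0.1116, 0.1688]
tcp_rot: [[0.0, 1.0, -0.03], [0.0, -0.03, -1.0], [-1.0, 0.0, -0.0]]
force: [-0.6, 0.4, 0.4]
opening: 0.004
t 4.70 p [ 0.5115 -0.1116  0.1688] F [-0.62  0.41  0.4 ] yaw -1.71 xax [ 0.  0. -1.] op 0.00
```

View pics/scene2.png

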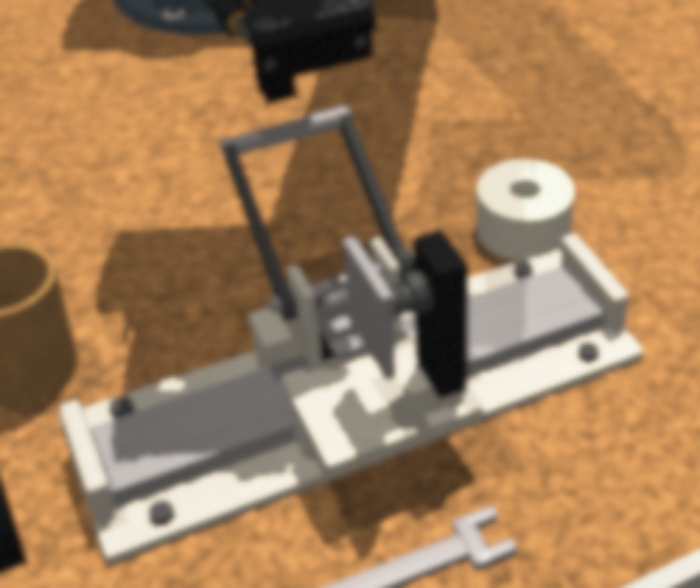

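```bash
python3 - <<'E'
from h import *
s=C["scene"];P=np.linalg.inv(s["pose"])
for p in([.5115,-.1116,.158],[.52,-.112,.170],[.52,-.067,.17],[.52,-.157,.17],[.538,-.112,.193],[.538,-.067,.193],[.538,-.157,.193]):
    q=s["intrinsics"]@(P@np.r_[p,1])[:3]; q=q[:2]/q[2]; print(p,q,(q-[140,180])*2.8)
E
```

```text
[0.5115, -0.1116, 0.158] [240.53554562 228.78062977] [281.49952774 136.58576334]
[0.52, -0.112, 0.17] [241.48118448 226.13544806] [284.14731654 129.17925457]
[0.52, -0.067, 0.17] [262.70627084 219.99781025] [343.57755836 111.9938687 ]
[0.52, -0.157, 0.17] [219.36732294 232.53009214] [222.22850423 147.08425798]
[0.538, -0.112, 0.193] [244.09721003 221.18922961] [291.47218807 115.32984292]
[0.538, -0.067, 0.193] [265.9055038  214.96966924] [352.53541065  97.91507388]
[0.538, -0.157, 0.193] [221.34711388 227.6773849 ] [227.77191885 133.49667771]
```

```bash
python3 st.py; python3 - <<'E'
from rig import bot
import cv2,numpy as np
c=bot.capture("scene"); a=cv2.resize(c["color"][150:260,190:300,::-1],None,fx=5,fy=5,interpolation=cv2.INTER_NEAREST)
c=bot.capture("wrist"); np.savez("wrist2.npz",**c); b=cv2.resize(c["color"][:,:,::-1],None,fx=.5,fy=.5)
cv2.imwrite("pics/s3.png",a);cv2.imwrite("pics/w3.png",c["color"][:,:,::-1])
E
```

```text
t 4.75 p [ 0.5112 -0.1114  0.1685] F [-0.51 -1.29  0.11] yaw -1.71 xax [-9.e-04  4.e-04 -1.e+00] op 0.00
```

View pics/s3.png

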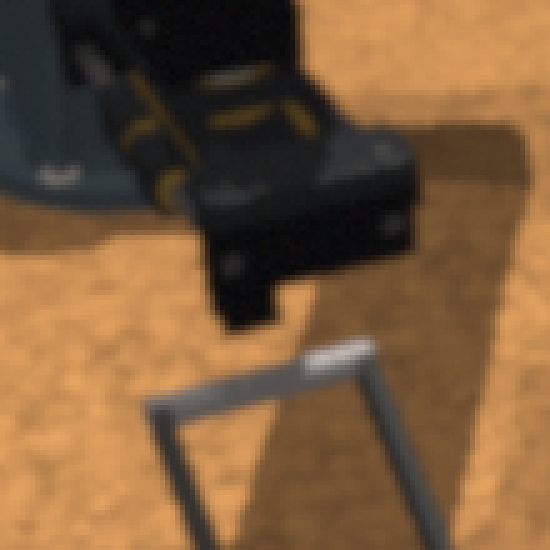

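View pics/w3.png

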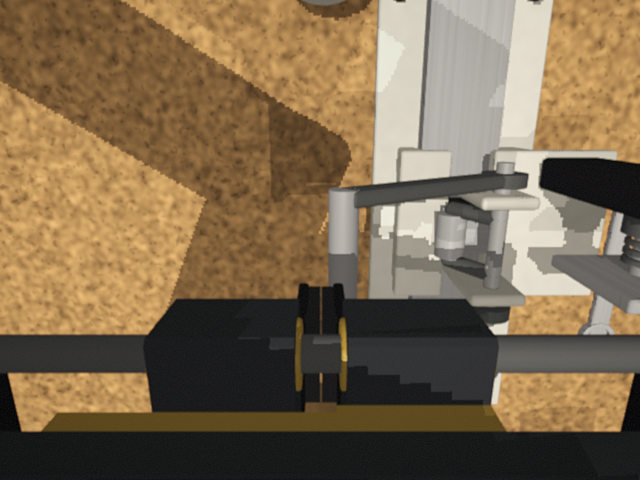

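```bash
python3 - <<'E'
from rig import bot
from h import *
import cv2
s=C["scene"];w=np.load("wrist2.npz");t=bot.capture("top")
print(w["pose"].round(4))
print(tri(s,(239.5,214.5),w,(322,288)))
P=np.linalg.inv(w["pose"])
for z in (.150,.158,.17,.18,.19,.2):
    q=w["intrinsics"]@(P@[.5112,-.102,z,1])[:3]; print(z,q[:2]/q[2])
cv2.imwrite("pics/t4.png",cv2.resize(t["color"][150:350,280:480,::-1],None,fx=3,fy=3,interpolation=cv2.INTER_CUBIC))
# bar from scene now / wrist now
print("bar+y",tri(s,(190+370/5,150+347/5),w,(342,192)))
E
```

```text
[[ 0.9996 -0.028  -0.0093  0.5133]
 [-0.0295 -0.9593 -0.2809 -0.0351]
 [-0.001   0.2811 -0.9597  0.3584]
 [ 0.      0.      0.      1.    ]]
(array([ 0.51049731, -0.10829533,  0.18959962]), np.float64(0.004569603240791614))
0.15 [320.71961045 251.12917033]
0.158 [320.70927361 255.97223407]
0.17 [320.69227758 263.93528803]
0.18 [320.67654066 271.30841911]
0.19 [320.65912976 279.46585071]
0.2 [320.63976277 288.53975497]
bar+y (array([ 0.52225531, -0.06622105,  0.17272856]), np.float64(0.002130739445073455))
```

View pics/t4.png

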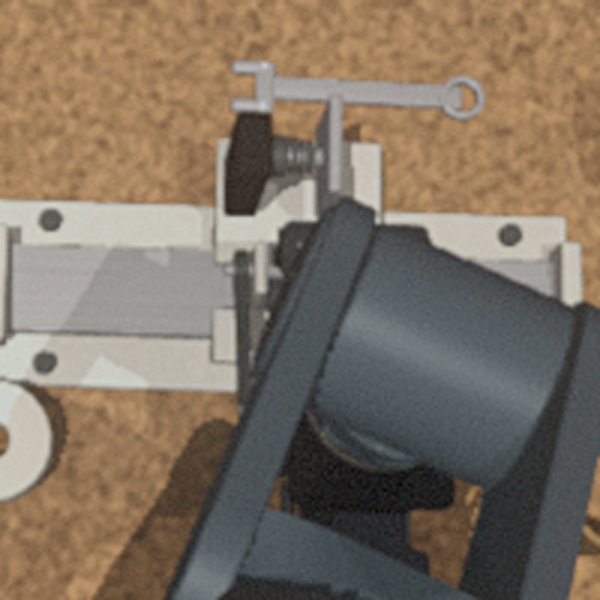

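```bash
python3 - <<'E'
from h import *
import cv2
s=C["scene"];P=np.linalg.inv(s["pose"])
for z in(.184,.195,.205,.215):
  for sg in(-1,1):
    p=np.array([.2669,.5645,z])+sg*.0435*np.array([.4276,.904,0])
    q=s["intrinsics"]@(P@np.r_[p,1])[:3]; q=q[:2]/q[2]; print(z,q,(q-[370,20])*6)
im=cv2.imread("pics/scene0.png")[20:120,370:490]; cv2.imwrite("pics/g0.png",cv2.resize(im,None,fx=6,fy=6,interpolation=cv2.INTER_NEAREST))
E
```

```text
0.184 [411.50863088 114.4440822 ] [249.05178527 566.6644932 ]
0.184 [440.76550392 114.24508084] [424.59302353 565.47048504]
0.195 [412.07002046 110.7921302 ] [252.42012276 544.75278122]
0.195 [441.4719559  110.60898269] [428.83173541 543.65389616]
0.205 [412.58533747 107.43988951] [255.51202485 524.63933706]
0.205 [442.12040126 107.27144381] [432.72240753 523.62866287]
0.215 [413.10544918 104.05645841] [258.63269506 504.33875044]
0.215 [442.77485186 103.90299599] [436.64911116 503.41797593]
```

View pics/g0.png

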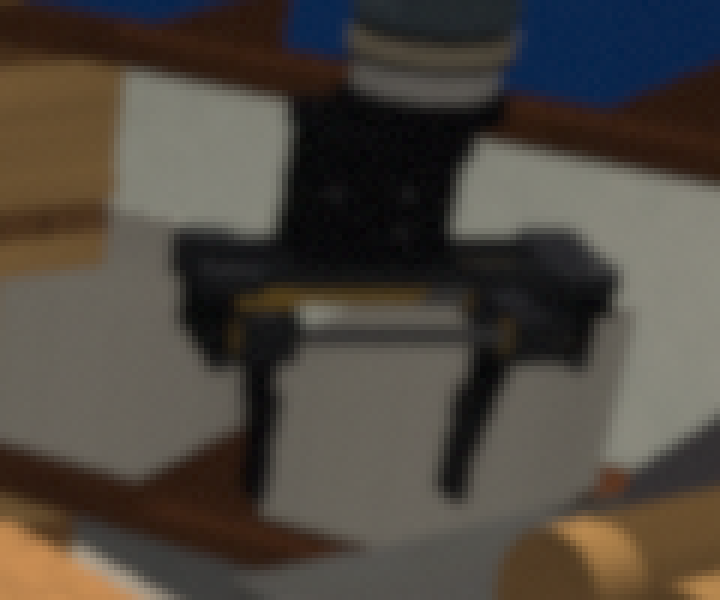

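The visible fingertips sit about 22 mm behind the reported TCP. They measure about 0.19 in z when the TCP reads 0.1685, and the open gripper in the first picture shows the same gap. The text puts them 11 mm ahead instead, so I'll go by felt contact and the images. Next I'll centre over the bar and creep down.

```bash
python3 -m inch '{"dp":[[0,4,0],[0,4,0],[0,2,0],[2,0,0],[2,0,0],[2,0,0],[2,0,0],[0,0,0]],"yaw":[0,0,0,0,0,0,0,0]}';python3 st.py; python3 -m inch '{"dp":[[2,0,0],[2,0,0],[2,0,0],[0,0,0]],"yaw":[0,0,0,0]}';python3 st.py; python3 - <<'E'
from rig import bot
import cv2,numpy as np
c=bot.capture("scene"); a=cv2.resize(c["color"][150:260,190:300,::-1],None,fx=5,fy=5,interpolation=cv2.INTER_NEAREST)
cv2.imwrite("pics/s5.png",a)
E
```

```text
time_s: 5.57
position: [0.521, -0.1117, 0.1604]
tcp_rot: [[-0.001, 1.0, -0.03], [0.001, -0.03, -1.0], [-1.0, -0.001, -0.0]]
force: [-0.5, -0.8, -0.5]
opening: 0.004
t 5.57 p [ 0.521  -0.1117  0.1604] F [-0.53 -0.82 -0.53] yaw -1.71 xax [-1.3e-03  5.0e-04 -1.0e+00] op 0.00
time_s: 5.9
position: [0.5212, -0.1118, 0.1546]
tcp_rot: [[-0.001, 1.0, -0.03], [0.0, -0.03, -1.0], [-1.0, -0.001, -0.0]]
force: [-0.3, 0.1, -0.9]
opening: 0.006
t 5.90 p [ 0.5212 -0.1118  0.1546] F [-0.28  0.12 -0.9 ] yaw -1.71 xax [-8.e-04  3.e-04 -1.e+00] op 0.01
```

View pics/s5.png

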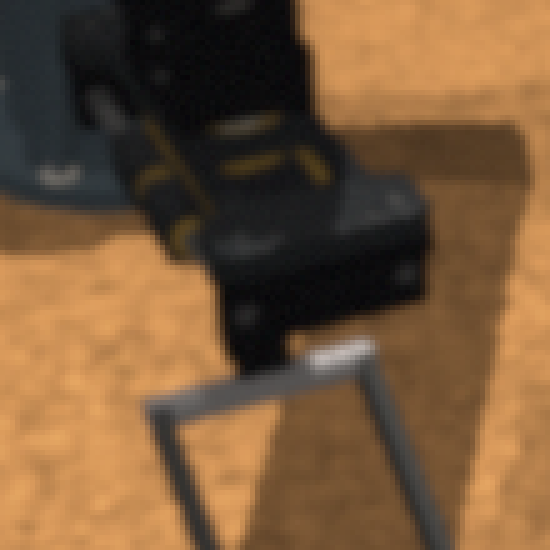

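```bash
python3 -m inch '{"dp":[[2,0,0],[2,-1,0],[2,-1,0],[2,-1,0]],"yaw":[0,0,0,0]}' | grep -E "pos|force"; python3 st.py; python3 -m inch '{"dp":[[2,-1,0],[2,-1,0],[2,-1,0],[2,-1,0]],"yaw":[0,0,0,0]}';python3 st.py; python3 - <<'E'
from rig import bot
import cv2,numpy as np
c=bot.capture("scene"); a=cv2.resize(c["color"][150:260,190:300,::-1],None,fx=5,fy=5,interpolation=cv2.INTER_NEAREST)
cv2.imwrite("pics/s6.png",a)
E
```

```text
position: [0.5184, -0.112, 0.1472]
force: [-0.5, -0.0, 3.0]
t 6.28 p [ 0.5184 -0.112   0.1472] F [-0.5  -0.02  3.04] yaw -1.70 xax [-0.e+00 -3.e-04 -1.e+00] op 0.00
time_s: 6.62
position: [0.5138, -0.1118, 0.1388]
tcp_rot: [[-0.001, 1.0, -0.03], [-0.0, -0.03, -1.0], [-1.0, -0.001, 0.0]]
force: [-2.7, -0.4, 3.9]
opening: 0.004
t 6.62 p [ 0.5138 -0.1118  0.1388] F [-2.71 -0.45  3.92] yaw -1.70 xax [-1.4e-03 -1.0e-04 -1.0e+00] op 0.00
```

View pics/s6.png

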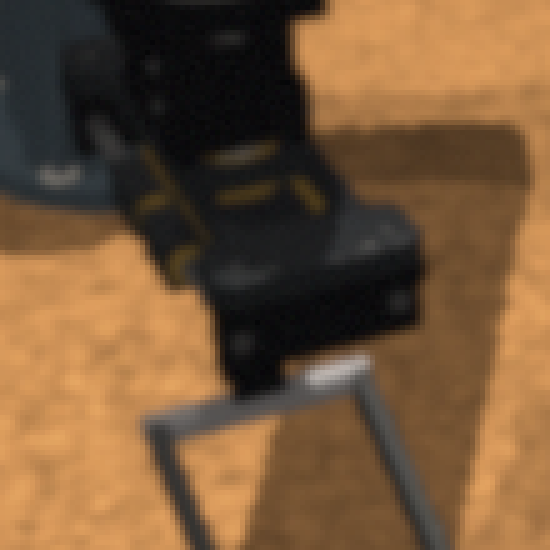

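```bash
python3 -m inch '{"dp":[[2,-1,0],[2,-1,0],[2,-1,0],[2,-1,0],[2,-1,0],[2,-0.5,0],[2,-0.5,0],[2,-0.5,0]],"yaw":[0,0,0,0,0,0,0,0]}' | grep -E "pos|force"; python3 -m inch '{"dp":[[2,-0.5,0],[2,-0.5,0],[2,-0.5,0],[2,-0.5,0],[2,0,0],[2,0,0],[2,0,0],[2,0,0]],"yaw":[0,0,0,0,0,0,0,0]}' | grep -E "pos|force";python3 st.py
```

```text
position: [0.508, -0.1115, 0.1246]
force: [-6.3, -0.3, 17.7]
position: [0.5031, -0.1113, 0.1086]
force: [-11.7, -1.8, 21.1]
t 8.00 p [ 0.5031 -0.1113  0.1086] F [-11.66  -1.79  21.11] yaw -1.62 xax [-5.5e-03 -1.0e-04 -1.0e+00] op 0.00
```

```bash
python3 - <<'E'
from rig import bot
import cv2,numpy as np
c=bot.capture("scene"); a=cv2.resize(c["color"][160:320,160:360,::-1],None,fx=3.5,fy=3.5,interpolation=cv2.INTER_NEAREST)
cv2.imwrite("pics/s7.png",a)
c=bot.capture("wrist");cv2.imwrite("pics/w7.png",c["color"][:,:,::-1]); np.savez("wrist7.npz",**c)
E
```

```text
(no output)
```

View pics/s7.png

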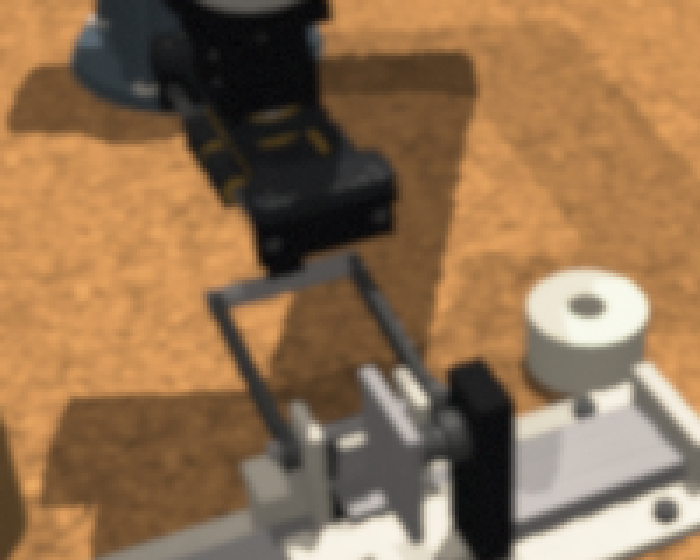

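View pics/w7.png

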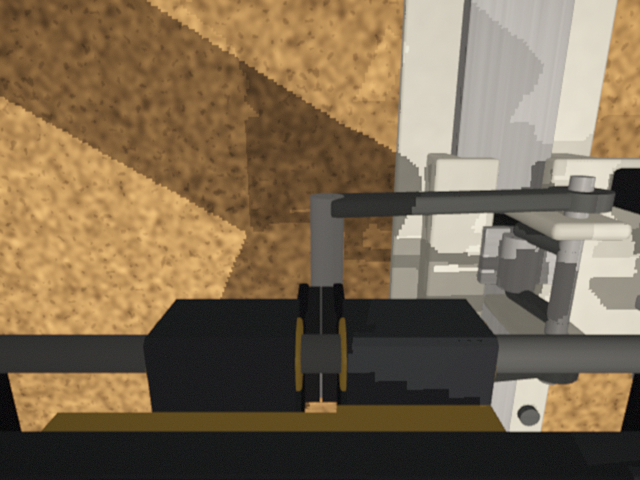

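```bash
python3 -m inch '{"dp":[[2,0.5,0],[2,0.5,0],[2,0.5,0],[2,0.5,0],[2,0,0],[2,0,0]],"yaw":[0,0,0,0,0,0]}' | grep -E "pos|force"; python3 -m inch '{"dp":[[2,0,0],[2,0,0],[2,0,0],[2,0,0],[2,0,0]],"yaw":[0,0,0,0,0]}' | grep -E "pos|force";python3 st.py
```

```text
position: [0.5038, -0.1106, 0.0954]
force: [-9.8, -1.3, 14.0]
position: [0.5063, -0.1106, 0.0848]
force: [-4.2, 1.5, 5.1]
t 9.02 p [ 0.5063 -0.1106  0.0848] F [-4.22  1.49  5.07] yaw -1.72 xax [-0.0032  0.0017 -1.    ] op 0.01
```

```bash
python3 -m inch '{"dp":[[2,0,0],[2,0,0],[2,0,0],[1,0,0]],"yaw":[0,0,0,0]}' | grep -E "pos|force"; python3 -m inch '{"dp":[[1,0,0],[1,0,0],[0,0,0],[0,0,0]],"yaw":[0,0,0,0]}' | grep -E "pos|force";python3 st.py;python3 - <<'E'
from rig import bot
import cv2,numpy as np
c=bot.capture("scene"); a=cv2.resize(c["color"][160:320,160:360,::-1],None,fx=3.5,fy=3.5,interpolation=cv2.INTER_NEAREST)
cv2.imwrite("pics/s8.png",a)
E
```

```text
position: [0.5089, -0.1117, 0.0776]
force: [0.1, 0.3, 0.4]
position: [0.5083, -0.1116, 0.076]
force: [-0.1, -0.3, 0.6]
t 9.68 p [ 0.5083 -0.1116  0.076 ] F [-0.12 -0.34  0.62] yaw -1.72 xax [ 3.e-04 -1.e-04 -1.e+00] op 0.00
```

View pics/s8.png

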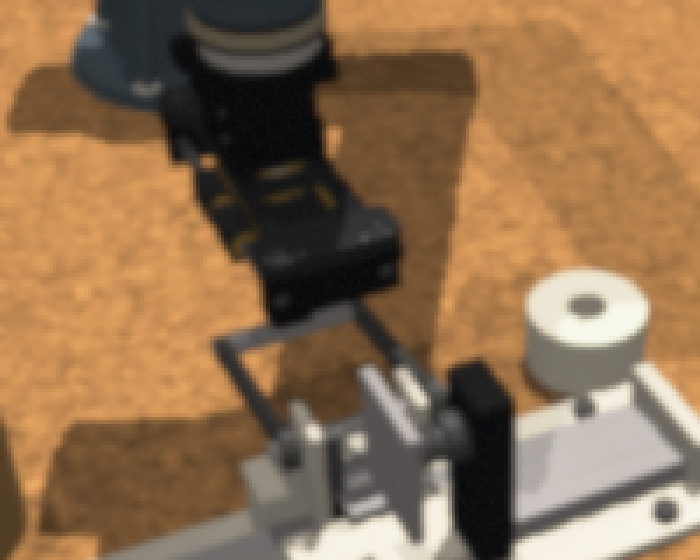

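```bash
python3 -m inch '{"dp":[[1,0,0],[1,0,0],[1,0,0],[0,0,0],[0,0,0]],"yaw":[0,0,0,0,0]}' | grep -E "pos|force";python3 st.py; python3 - <<'E'
from rig import bot
from h import *
import cv2
c=bot.capture("scene"); s=c
w=bot.capture("wrist"); cv2.imwrite("pics/w9.png",w["color"][:,:,::-1]);np.savez("w9.npz",**w)
a=c["color"]; cv2.imwrite("pics/s9.png",cv2.resize(a[230:300,200:300,::-1],None,fx=7,fy=7,interpolation=cv2.INTER_NEAREST))
E
```

```text
position: [0.5084, -0.1116, 0.0743]
force: [-1.3, 1.7, 9.1]
t 10.15 p [ 0.5084 -0.1116  0.0743] F [-1.29  1.66  9.1 ] yaw -1.70 xax [ 1.e-03 -6.e-04 -1.e+00] op 0.01
```

View pics/w9.png

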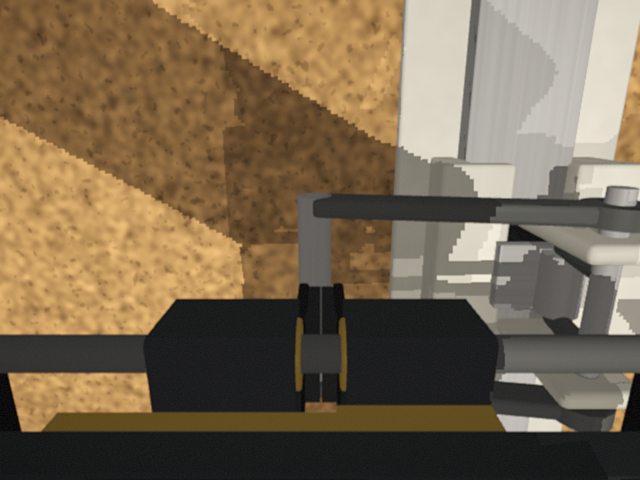

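View pics/s9.png

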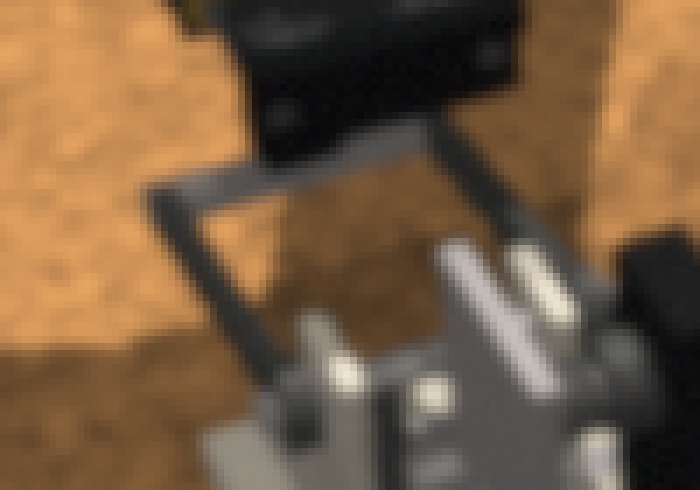

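```bash
python3 - <<'E'
from h import *
w=np.load("w9.npz");s=C["scene"]
print(tri(s,(261.4,248.3),w,(314,197)))
for z in(.09,.1): print(plane(w,(314,240),z))
E
```

```text
(array([ 0.50621247, -0.06782779,  0.08852617]), np.float64(0.0010377387492174653))
[ 0.50585574 -0.08595762  0.09      ]
[ 0.50609768 -0.08303318  0.1       ]
```

```bash
python3 -m inch '{"dp":[[-15,0,0],[-30,0,0],[-35,0,0],[-35,0,0],[-30,10,4],[0,20,6],[0,30,8],[0,30,8],[0,30,8],[0,30,8],[0,18,6],[0,8,0],[0,0,0],[0,0,0]],"yaw":[0,0,0,0,0,0,0,0,0,0,0,0,0,0]}' | grep -E "pos|force";python3 st.py; python3 - <<'E'
from rig import bot
import cv2,numpy as np
w=bot.capture("wrist"); cv2.imwrite("pics/w10.png",w["color"][:,:,::-1]);np.savez("w10.npz",**w)
c=bot.capture("scene");np.savez("s10.npz",**c); cv2.imwrite("pics/s10.png",cv2.resize(c["color"][160:360,160:360,::-1],None,fx=3,fy=3,interpolation=cv2.INTER_NEAREST))
E
```

```text
position: [0.6814, -0.1641, 0.2173]
force: [-0.8, 0.1, 0.4]
t 11.42 p [ 0.6814 -0.1641  0.2173] F [-0.82  0.12  0.43] yaw -1.69 xax [-0.0024  0.001  -1.    ] op 0.00
```

View pics/w10.png

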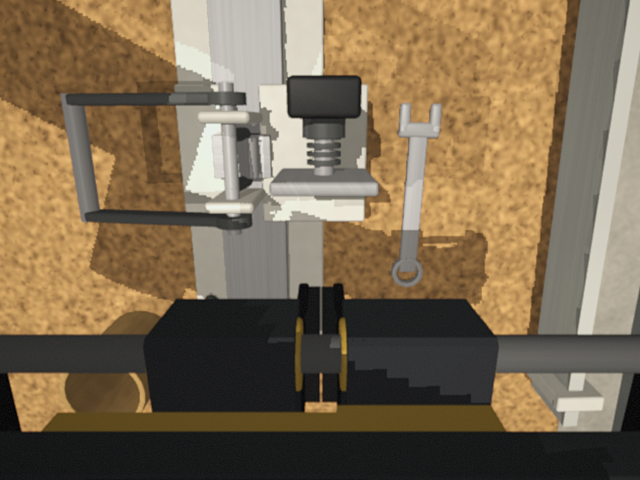

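View pics/s10.png

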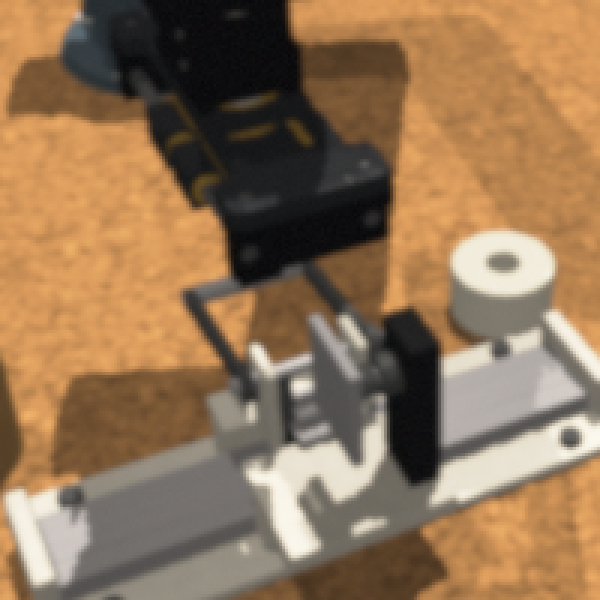

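```bash
python3 - <<'E'
from h import *
w=np.load("w10.npz");t=C["top"]
for q in[(271,194),(378,193),(324,194)]: print(plane(w,q,.18))
print(w["pose"][:3,3])
P=np.linalg.inv(w["pose"])
# fingertip pixel (322,287) -> y of tip front if z = TCP+.0245
print(plane(w,(322,287),.2173+.0245),plane(w,(322,300),.2173+.0245))
E
```

```text
[ 0.65478374 -0.12687882  0.18      ]
[ 0.71344469 -0.12801223  0.18      ]
[ 0.68385282 -0.12771461  0.18      ]
[ 0.68373971 -0.08778642  0.40708734]
[ 0.68189445 -0.15679954  0.2418    ] [ 0.68172436 -0.16281969  0.2418    ]
```

```bash
python3 -m inch '{"dp":[[15,2,0],[25,0,0],[25,0,0],[20,0,0],[10,0,0],[2,0,0],[0,0,0],[0,0,0]],"yaw":[0,0,0,0,0,0,0,0]}' | grep -E "pos|force"; python3 -m inch '{"dp":[[0,0,-6],[0,0,-6],[0,0,-6],[0,0,0],[0,0,0]],"yaw":[0,0,0,0,0]}' | grep -E "pos|force";python3 st.py; python3 - <<'E'
from rig import bot
import cv2,numpy as np
w=bot.capture("wrist"); cv2.imwrite("pics/w11.png",w["color"][:,:,::-1])
c=bot.capture("scene"); cv2.imwrite("pics/s11.png",cv2.resize(c["color"][180:360,160:360,::-1],None,fx=3,fy=3,interpolation=cv2.INTER_NEAREST))
E
```

```text
position: [0.6853, -0.1651, 0.1227]
force: [-0.4, 0.0, 0.0]
position: [0.6853, -0.146, 0.1215]
force: [0.4, -0.8, 0.1]
t 12.60 p [ 0.6853 -0.146   0.1215] F [ 0.35 -0.82  0.09] yaw -1.64 xax [ 5.e-04 -3.e-04 -1.e+00] op 0.00
```

View pics/w11.png

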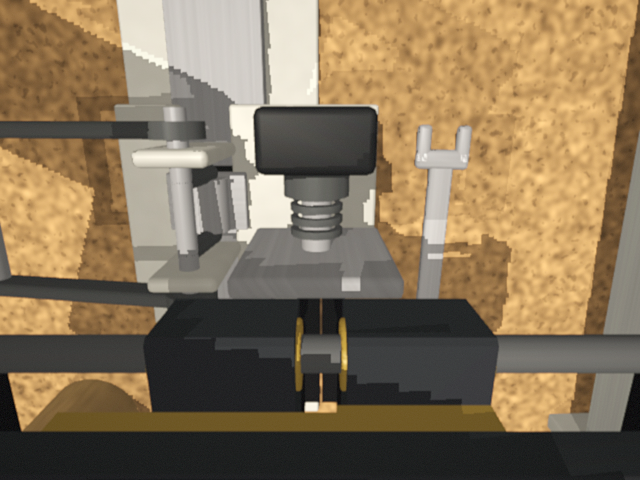

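View pics/s11.png

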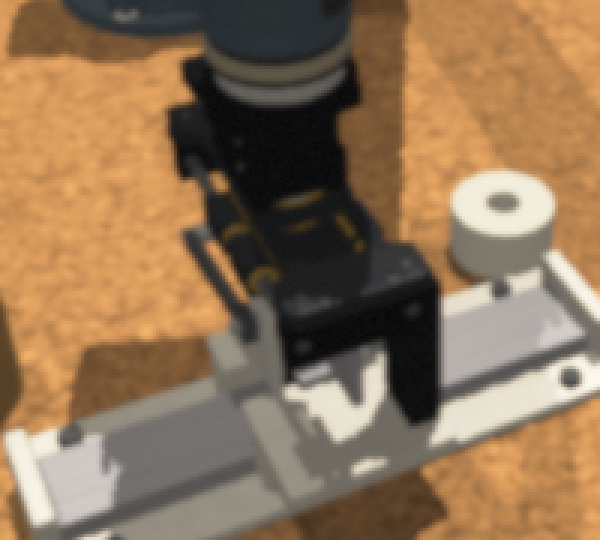

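```bash
python3 - <<'E'
from h import *
s=C["scene"]
def onx(p,x):
    o,d=ray(s,p); return o+d*(x-o[0])/d[0]
for x in (.5112,.53,.55,.57,.606): print(x,onx((272,199.5),x),onx((190+275/5,150+285/5),x),onx((190+215/5,150+290/5),x))
E
python3 -c "
import cv2
a=cv2.imread('pics/w3.png')" 
```

```text
0.5112 [ 0.5112     -0.04113112  0.20560201] [ 0.5112     -0.09827262  0.20523959] [ 0.5112     -0.12225264  0.21025372]
0.53 [ 0.53       -0.04929689  0.21857683] [ 0.53       -0.10490487  0.21822414] [ 0.53       -0.12824133  0.2231037 ]
0.55 [ 0.55       -0.05798388  0.23237983] [ 0.55       -0.11196044  0.23203748] [ 0.55       -0.13461227  0.23677389]
0.57 [ 0.57       -0.06667087  0.24618283] [ 0.57       -0.11901602  0.24585083] [ 0.57       -0.14098321  0.25044408]
0.606 [ 0.606      -0.08230745  0.27102822] [ 0.606      -0.13171607  0.27071485] [ 0.606      -0.1524509   0.27505042]
```

```bash
python3 -m inch '{"dp":[[0,0,-1.5],[0,0,-1.5],[0,0,-1.5],[0,0,0]],"yaw":[0,0,0,0]}' | grep -E "pos|force"; python3 -m inch '{"dp":[[0,0,-1],[0,0,-1],[0,0,0]],"yaw":[0,0,0]}' | grep -E "pos|force";python3 st.py
```

```text
position: [0.6851, -0.142, 0.1209]
force: [-0.4, 0.8, 0.3]
position: [0.6853, -0.1401, 0.121]
force: [0.1, 0.4, -0.2]
t 13.28 p [ 0.6853 -0.1401  0.121 ] F [ 0.06  0.4  -0.23] yaw -1.70 xax [-1.e-04  1.e-04 -1.e+00] op 0.01
```

```bash
python3 -m inch '{"dp":[[0,0,-1],[0,0,0],[0,0,0]],"yaw":[0,0,0]}' | grep -E "pos|force"; python3 -m inch '{"dp":[[0,0,-1],[0,0,0],[0,0,0]],"yaw":[0,0,0]}' | grep -E "pos|force"; python3 -m inch '{"dp":[[0,0,-0.7],[0,0,0],[0,0,0]],"yaw":[0,0,0]}' | grep -E "pos|force"
```

```text
position: [0.6853, -0.1393, 0.121]
force: [-0.1, -0.8, 0.7]
position: [0.6854, -0.1391, 0.1211]
force: [-0.2, -3.2, -0.9]
position: [0.6854, -0.1388, 0.1211]
force: [-0.7, -5.2, -1.1]
```

```bash
python3 -m inch '{"dp":[[0,0,-0.5],[0,0,-0.5],[0,0,0],[0,0,0]],"yaw":[0,0,0,0]}' | grep -E "pos|force"; python3 -m inch '{"dp":[[0,0,-0.4],[0,0,-0.4],[0,0,0],[0,0,0]],"yaw":[0,0,0,0]}' | grep -E "pos|force"
```

```text
position: [0.6854, -0.1386, 0.1211]
force: [-0.9, -7.6, -0.3]
position: [0.6854, -0.1385, 0.1211]
force: [-1.1, -8.5, -0.7]
```

```bash
python3 -m inch '{"dp":[[0,0,-0.5],[0,0,-0.5],[0,0,0],[0,0,0]],"yaw":[0,0,0,0]}' | grep -E "pos|force"; python3 -m inch '{"dp":[[0,0,-0.2],[0,0,0],[0,0,0]],"yaw":[0,0,0]}' | grep -E "pos|force"; python3 st.py
```

```text
position: [0.6854, -0.1384, 0.1212]
force: [-1.0, -9.9, -1.2]
position: [0.6854, -0.1384, 0.1212]
force: [0.2, -9.9, -0.9]
t 15.28 p [ 0.6854 -0.1384  0.1212] F [ 0.16 -9.88 -0.85] yaw -1.72 xax [ 1.0e-04 -5.5e-03 -1.0e+00] op 0.00
```

```bash
python3 -m inch '{"dp":[[0,0,-0.5],[0,0,-0.4],[0,0,0],[0,0,0],[0,0,0]],"yaw":[0,0,0,0,0]}' | grep -E "pos|force"; python3 -m inch '{"dp":[[0,0,0],[0,0,0],[0,0,0]],"yaw":[0,0,0]}' | grep -E "pos|force"; python3 st.py
```

```text
position: [0.6854, -0.1382, 0.1212]
force: [-1.9, -11.7, -1.4]
position: [0.6854, -0.1382, 0.1212]
force: [-0.7, -11.0, -1.0]
t 15.95 p [ 0.6854 -0.1382  0.1212] F [ -0.69 -11.01  -1.  ] yaw -1.73 xax [ 1.0e-04 -6.6e-03 -1.0e+00] op 0.00
```

A small increment more, then a hold of about 2 s.

```bash
python3 -m inch '{"dp":[[0,0,-0.4],[0,0,0],[0,0,0],[0,0,0],[0,0,0],[0,0,0],[0,0,0],[0,0,0]],"yaw":[0,0,0,0,0,0,0,0]}' | grep -E "time|pos|force"; python3 -m inch '{"dp":[[0,0,0],[0,0,0],[0,0,0],[0,0,0],[0,0,0],[0,0,0],[0,0,0],[0,0,0]],"yaw":[0,0,0,0,0,0,0,0]}' | grep -E "time|pos|force"; python3 -m inch '{"dp":[[0,0,0],[0,0,0],[0,0,0],[0,0,0],[0,0,0],[0,0,0],[0,0,0],[0,0,0]],"yaw":[0,0,0,0,0,0,0,0]}' | grep -E "time|pos|force"
```

```text
time_s: 16.62
position: [0.6854, -0.1381, 0.1212]
force: [-0.8, -12.0, -1.9]
time_s: 17.28
position: [0.6854, -0.1382, 0.1212]
force: [-1.4, -11.4, -1.5]
time_s: 17.95
position: [0.6854, -0.1382, 0.1212]
force: [-1.2, -11.8, -2.4]
```

```bash
python3 -m inch '{"dp":[[0,0,3],[0,0,8],[0,0,15],[0,0,0],[-20,0,0],[-35,0,0],[-35,0,0],[-15,0,0],[0,0,0]],"yaw":[0,0,0,0,0,0,0,0,0]}' | grep -E "pos|force"; python3 -m inch '{"dp":[[0,-12,-2],[0,-25,-6],[0,-35,-9],[0,-35,-9],[0,-35,-9],[0,-25,-7],[0,-12,-6],[0,0,0],[0,0,0],[0,0,0]],"yaw":[0,0,0,0,0,0,0,0,0,0]}' 45 | grep -E "pos|force";python3 st.py; python3 - <<'E'
from rig import bot
import cv2,numpy as np
w=bot.capture("wrist"); cv2.imwrite("pics/w12.png",w["color"][:,:,::-1]);np.savez("w12.npz",**w)
E
```

```text
position: [0.6879, -0.1598, 0.232]
force: [0.4, -0.5, 0.4]
position: [0.5085, -0.1064, 0.2258]
force: [0.7, 0.0, 0.2]
t 19.53 p [ 0.5085 -0.1064  0.2258] F [0.68 0.03 0.21] yaw -1.72 xax [ 1.1e-03 -1.0e-04 -1.0e+00] op 0.51
```

View pics/w12.png

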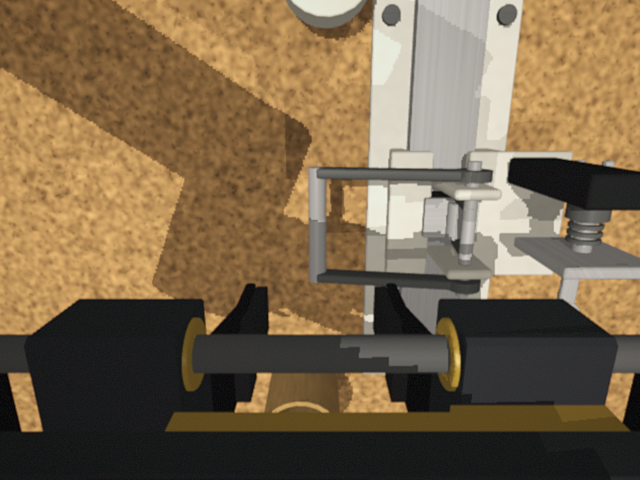

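```bash
python3 - <<'E'
from h import *
w=np.load("w12.npz")
for q in[(317,175),(317,277),(312,168),(312,283)]: print(plane(w,q,.093))
print("tip mid",plane(w,(322,286),.2258+.0245))
E
```

```text
[ 0.50648893 -0.07208229  0.093     ]
[ 0.50380379 -0.15598256  0.093     ]
[ 0.50283285 -0.06663016  0.093     ]
[ 0.49948801 -0.16117947  0.093     ]
tip mid [ 0.50891252 -0.09865665  0.2503    ]
```

```bash
python3 -m inch '{"dp":[[10,-1,4],[25,-1,4],[35,0,0],[35,0,0],[25,0,0],[10,0,0],[0,0,0],[0,0,0]],"yaw":[0,0,0,0,0,0,0,0]}' | grep -E "pos|force"; python3 -m inch '{"dp":[[6,0,0],[8,0,0],[8,0,0],[8,0,0],[4,0,0],[0,0,0]],"yaw":[0,0,0,0,0,0]}' | grep -E "pos|force";python3 st.py; python3 - <<'E'
from rig import bot
import cv2,numpy as np
w=bot.capture("wrist"); cv2.imwrite("pics/w13.png",w["color"][:,:,::-1])
c=bot.capture("scene"); cv2.imwrite("pics/s13.png",cv2.resize(c["color"][180:330,160:360,::-1],None,fx=3.5,fy=3.5,interpolation=cv2.INTER_NEAREST))
E
```

```text
position: [0.506, -0.1144, 0.0859]
force: [-0.6, 0.0, 1.1]
position: [0.5042, -0.1136, 0.0511]
force: [0.1, 0.6, -0.5]
t 20.75 p [ 0.5042 -0.1136  0.0511] F [ 0.15  0.6  -0.55] yaw -1.72 xax [-1.9e-03  9.0e-04 -1.0e+00] op 0.52
```

View pics/w13.png

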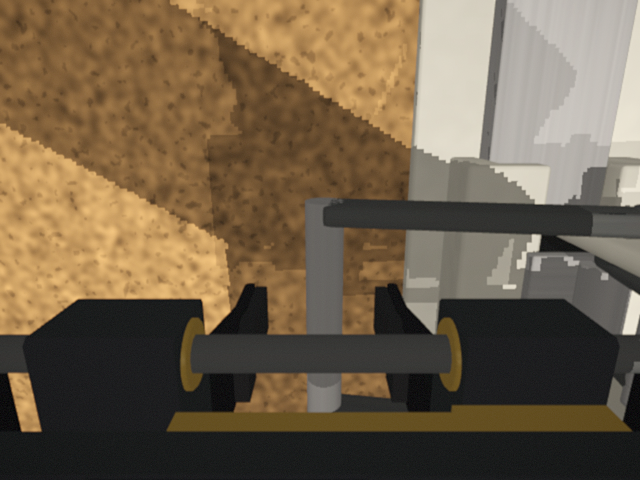

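View pics/s13.png

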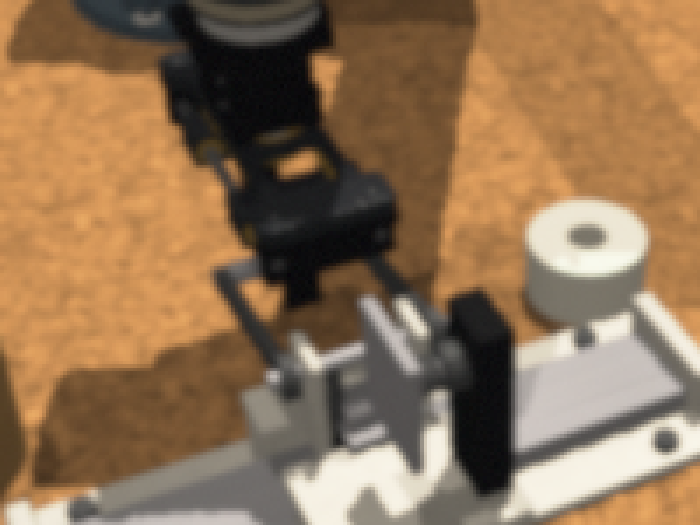

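```bash
python3 -m inch '{"dp":[[0,0,0],[0,0,0],[0,0,0],[0,0,0],[0,0,0],[0,0,0],[0,0,0],[0,0,0]],"yaw":[0,0,0,0,0,0,0,0]}' 0; python3 st.py
```

```text
time_s: 21.52
position: [0.5057, -0.114, 0.0522]
tcp_rot: [[0.001, 1.0, -0.03], [-0.0, -0.03, -1.0], [-1.0, 0.001, 0.0]]
force: [2.2, 0.9, 0.1]
opening: 0.15
t 21.52 p [ 0.5057 -0.114   0.0522] F [2.15 0.88 0.11] yaw -1.72 xax [ 1.3e-03 -3.0e-04 -1.0e+00] op 0.15
```

```bash
python3 -m inch '{"dp":[[-3,-0.3,0],[-5,-0.4,0],[-5,-0.4,0],[-5,-0.2,0],[-5.5,0.6,0],[-5.5,0.6,0],[-5.5,0.6,0]],"yaw":[0,0,0,0,0,0,0]}' | grep -E "pos|force|open"; python3 -m inch '{"dp":[[-5.5,0.6,0],[-5.5,1.7,0],[-5.5,1.7,0],[-5.5,1.7,0],[-5.5,1.7,0],[0,0,0]],"yaw":[0,0,0,0,0,0]}' | grep -E "pos|force|open"
```

```text
position: [0.5055, -0.114, 0.0867]
force: [3.2, 0.6, -4.8]
opening: 0.15
position: [0.5134, -0.1144, 0.1154]
force: [0.5, -1.7, 3.1]
opening: 0.15
```

```bash
python3 -m inch '{"dp":[[-5,2.7,0],[-5,2.7,0],[-5,2.7,0],[-5,2.8,0],[-4.4,3.6,0],[-4.4,3.7,0],[-4.4,3.7,0],[0,0,0]],"yaw":[0,0,0,0,0,0,0,0]}' | grep -E "pos|force|open"; python3 -m inch '{"dp":[[-3,2.5,0],[-1.5,1.3,0],[0,0,0],[0,0,0]],"yaw":[0,0,0,0]}' | grep -E "pos|force|open"
```

```text
position: [0.5321, -0.114, 0.1478]
force: [-6.6, -0.9, 1.8]
opening: 0.144
position: [0.5354, -0.114, 0.1519]
force: [-6.8, -1.9, -0.4]
opening: 0.148
```

```bash
python3 -m inch '{"dp":[[-2,0,0],[-1,0,0],[0,0,0],[0,0,0],[0,0,0]],"yaw":[0,0,0,0,0]}' | grep -E "pos|force|open"; python3 - <<'E'
from rig import bot
import cv2,numpy as np
c=bot.capture("scene"); cv2.imwrite("pics/s14.png",cv2.resize(c["color"][150:330,160:360,::-1],None,fx=3.3,fy=3.3,interpolation=cv2.INTER_NEAREST))
E
```

```text
position: [0.5381, -0.1142, 0.1547]
force: [-2.8, -0.0, -3.8]
opening: 0.152
```

View pics/s14.png

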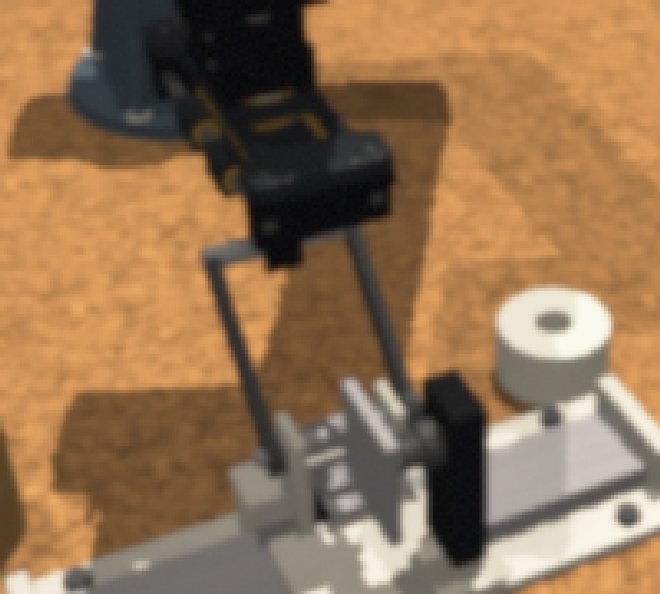

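```bash
python3 -m inch '{"dp":[[-1.5,1.5,0],[-1.5,1.5,0],[0,0,0],[0,0,0]],"yaw":[0,0,0,0]}' | grep -E "pos|force|open"; python3 -m inch '{"dp":[[-1,1,0],[0,0,0],[0,0,0],[0,0,0]],"yaw":[0,0,0,0]}' | grep -E "pos|force|open"
```

```text
position: [0.5391, -0.1142, 0.1561]
force: [-4.5, 0.0, -11.3]
opening: 0.148
position: [0.5391, -0.1142, 0.1562]
force: [-5.2, -0.2, -14.1]
opening: 0.148
```

```bash
python3 -m inch '{"dp":[[0,0,0],[0,0,0],[0,0,0],[0,0,0],[0,0,0]],"yaw":[0,0,0,0,0]}' 50 | grep -E "pos|force|open"; python3 -m inch '{"dp":[[-5,0,0],[-15,0,0],[-25,0,0],[-30,0,0],[-30,0,0],[-20,0,0],[0,-10,-20],[0,-25,-35],[0,-25,-35],[0,-25,-35],[0,-25,-35],[0,-10,-25],[0,0,0],[0,0,0]],"yaw":[0,0,0,0,0,0,0,0,0,0,0,0,0,0]}' | grep -E "time|pos|force|open"; python3 - <<'E'
from rig import bot
import cv2,numpy as np
for n in("scene","top"):
    c=bot.capture(n);np.savez(n+"15.npz",**c);cv2.imwrite(f"pics/{n}15.png",c["color"][:,:,::-1])
a=cv2.imread("pics/top15.png")[150:320,250:500]; cv2.imwrite("pics/topz15.png",cv2.resize(a,None,fx=3.2,fy=3.2,interpolation=cv2.INTER_CUBIC))
a=cv2.imread("pics/scene15.png")[200:390,140:390]; cv2.imwrite("pics/scenez15.png",cv2.resize(a,None,fx=3,fy=3,interpolation=cv2.INTER_CUBIC))
E
```

```text
position: [0.5455, -0.1161, 0.1605]
force: [-0.3, 0.2, 0.0]
opening: 0.444
time_s: 26.32
position: [0.4316, 0.0699, 0.285]
force: [0.6, -0.8, -0.1]
opening: 0.575
```

View pics/topz15.png

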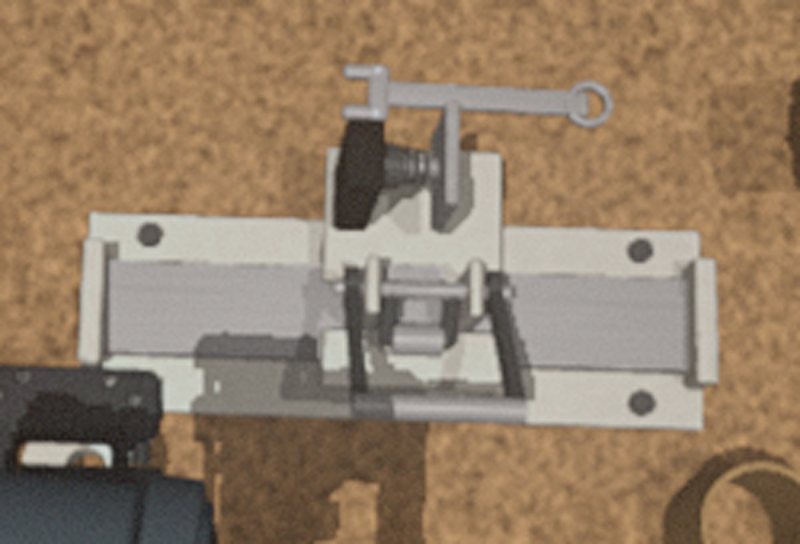

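View pics/scenez15.png

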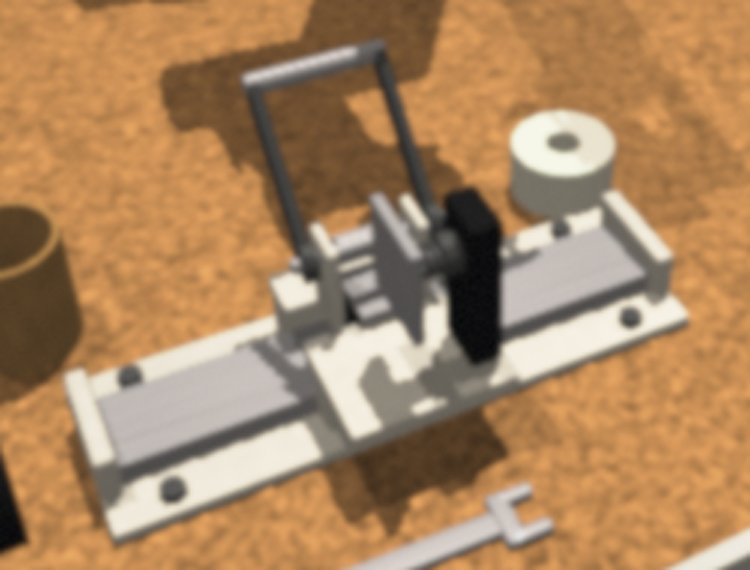

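```bash
python3 - <<'E'
from h import *
T=lambda x,y:(250+x/3.2,150+y/3.2);S=lambda x,y:(140+x/3,200+y/3)
t,s=C["top"],C["scene"]
for a,b in[((354,405),(382,48)),((525,411),(246,80))]: 
    p,e=tri(t,T(*a),s,S(*b)); print(p,e, .8-np.arcsin((p[2]-.11)/.115), .8-np.arctan2(p[2]-.11,.6185-p[0]))
E
```

```text
[ 0.53943337 -0.06626654  0.19120053] 0.0028051983832406433 0.016036529535697897 0.00128799384989986
[ 0.53620684 -0.1565865   0.19409164] 0.0030342198892197893 -0.020125868981725414 0.003793046680911294
```

```bash
python3 -c "
from rig import bot
print(bot.hand_in())"; python3 st.py
```

```text
the job is handed in; nothing more can be done
None
the job is handed in; nothing more can be done
```

The brake check is done and handed in; no verdict was reported. The lever was locked, the stop plate was pushed and held, and the lever was released again.

- **Locking:** I pushed the bar down with closed fingers until it snapped home. The bar then measured about 89–93 mm high, and a 9 N push met a hard stop.
- **Hold test:** I pushed the bare face along the rail at about 11–12 N for 2 s. The highest reading was 12.0 N, and the carriage did not give.
- **Release:** I pinched the bar and lifted it until it hit its upper stop, at about 15 N, then let go and moved the arm clear.
- **Last checks:** Two-view measurement puts the bar at about 193 mm, so the lever is within about 0.02 rad of fully up. The carriage moved less than about 1 mm. The wrench and core look unmoved in the last top view, and the roller in the last scene view. The force on the arm was back to zero. The run took about 26 s of the 72 s.
- **Disagreements:**
  - The fingertips stand about 24 mm behind the reported TCP, not 11 mm ahead as stated, so I worked from felt contact and the images.
  - The lever started about 0.25 rad down rather than fully up.
  - While locking, the force at the bar peaked near 21 N vertically, above the stated 10–15 N.

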